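# Dispense a set of wheel nuts from the gravity hopper

### The job

Two alike gravity hoppers of wheel nuts stand on the workshop bench; only one has a cup standing in the holder beneath it. Pull that hopper's shutter fully open so that its three nuts drop into the cup, then push the shutter fully home again and let go. Keep the other hopper shut and the cup upright in its holder.

Things in the scene. Friction and masses are not known exactly. Their poses are not given: they have to be found in the camera images.
- shutter (a joint): slide of the shutter under the hopper that has the cup: metres pulled out, 0 = fully home at its stop (throat of 54 mm bore covered), 0.065 = fully open at its stop. Starts within 0.004 of home. Friction of about 2 N holds it where it is left; no spring
- shutter_knob (a point): centre of that shutter's pull knob: upright, black, round, 24 mm diameter, 40 mm tall (this point half-way up, 172 mm above the bench), on a 14 mm stem 32 mm tall at the outer end of the flat shutter plate (5 mm thick, 66 mm wide, top 120 mm above the bench). The point's -x axis is the level direction, roughly towards the robot, in which the shutter opens; the point moves with it
- cup: aluminium cup, open on top, 82 mm rim diameter, 86 mm tall, wall 3 mm; origin at the centre of its underside. It stands, not to be handled, in a rubber ring on the foot of its hopper under the throat. That hopper: round grey funnel, rim 112 mm wide and 202 mm above the bench, fixed foot 170 x 150 mm, its axis 125 mm from the knob along the knob's +x when shut
- nut0: wheel nut, plain steel hexagon 22 mm across its corners and 22 mm tall with a coned top, about 45 g; origin at the centre of its flat underside. It starts with two others standing on the shutter in the throat of the hopper that has the cup, seen from above
- nut1: wheel nut, plain steel hexagon 22 mm across its corners and 22 mm tall with a coned top, about 45 g; origin at the centre of its flat underside. It starts with two others standing on the shutter in the throat of the hopper that has the cup, seen from above
- nut2: wheel nut, plain steel hexagon 22 mm across its corners and 22 mm tall with a coned top, about 45 g; origin at the centre of its flat underside. It starts with two others standing on the shutter in the throat of the hopper that has the cup, seen from above
- spare_shutter (a joint): slide of the shutter of the other hopper, alike but with an empty holder ring and to be left shut: metres pulled out, 0 = fully home, at most 0.065; starts within 0.004 of home

How it is judged:
On the way:
1. the shutter has been slid open and the three nuts are in the cup (value of joint shutter above 0.035 m and horizontal distance between each of nut0, nut1, nut2 and cup below 0.042 m and z of nut0 in the frame of cup between -0.002 and 0.085 m and z of nut1 in the frame of cup between -0.002 and 0.085 m and z of nut2 in the frame of cup between -0.002 and 0.085 m), for 0.2 s.
At the end, for the whole second after the job is handed in: The shutter of the hopper with the cup is shut again (within 10 mm of home) and still, all three nuts lie inside the cup, the cup stands upright (within 10 degrees) within 15 mm of where it stood, and the other shutter is shut (within 15 mm of home) (value of joint shutter below 0.01 m and velocity of joint shutter between -0.01 and 0.01 m/s and horizontal distance between each of nut0, nut1, nut2 and cup below 0.042 m and z of nut0 in the frame of cup between -0.002 and 0.085 m and z of nut1 in the frame of cup between -0.002 and 0.085 m and z of nut2 in the frame of cup between -0.002 and 0.085 m and angle between cup's own z axis and vertical below 0.17 rad and distance of cup from where it was at the start of the episode below 0.015 m and linear speed of cup below 0.03 m/s and value of joint spare_shutter below 0.015 m); the robot touches nothing.
It fails at once if the other hopper's shutter is pulled open (more than 15 mm) (value of joint spare_shutter above 0.015 m).
It fails at once if the cup is tipped over (more than 30 degrees) (angle between cup's own z axis and vertical above 0.52 rad).
It also fails if it takes over 32 s, if anything falls off the work surface, if the arm or the gripper's body presses on something with over 40 N, if the wrist force passes 120 N, or if a joint passes its speed limit or range.

### The arm

A 6-joint arm with a two-finger parallel gripper is mounted at the origin on the work surface. World frame = base frame: x ahead of the robot, y to its left, z up, the work surface at z = 0. Lengths are in m, angles in rad, forces in N, time in s.
With the tool pointing down it reaches from about 0.375 to 0.925 m from the base axis. Payload 5.7 kg.
Tool frame: the origin (TCP) lies midway between the tips of the shut fingers; the grasp point (between the pads) lies 19 mm behind it (arm.grip_depth is the distance from the TCP to the grasp point, in m); z points along the fingers, y is the line along which they close (so a half turn about z gives the same grasp; the last joint's range is limited). The gripper opens to 85 mm and grips with 20 to 120 N. Pads are 22 mm wide; open, the fingers measure 114 mm over their backs; the gripper's body (76 mm by 85 mm) begins 54 mm behind the grasp point. The pads swing forward as they close: fully open they stand 13 mm farther back than shut.
Start: joints at [1.123, 0.359, 1.51, -0, 1.272, -0.115], TCP at [0.196, 0.567, 0.231] pointing down, gripper open.
Joint ranges: [-2.97, 2.97], [-1.01, 2.36], [0.21, 2.38], [-0.96, 4.11], [0.2, 2.71], [-2.98, 2.98]. Speed limits (rad/s): [2.39, 2.39, 3.14, 3.14, 3.14, 3.14].

### API

Orientations are given as a rotation vector (axis times angle).
In Python, from workcell import monitor, snapshot, sign_off, arm gives the robot as it stands. The module is installed in compiled form; this text tells all that it offers.
- The arm moves only by the shell command python3 -m creep 'ROWS' [OPENING]. ROWS is JSON, a list of rows, each a list of 6 numbers: the shift along the tool's x, y, z in cm, then the turn, a rotation vector about the tool's x, y, z in rad. In form: [[tx, ty, tz, ax, ay, az], ...]. A call has 1 to 5 rows; each row shifts and turns the commanded pose from where the row before left it, along the tool's axes as they then stand; what a row does not reach is not made up. A row lasts 1/8 s, in which the tool goes at most 62.5 mm and 10.7 degrees, less where a joint would pass 70% of its speed; a pose out of reach is approached as far as the arm can. A call with a gripper value outside its range is refused whole. OPENING is the opening, from 0 (shut) to 1 (fully open), set as the call begins (- or left out, the last holds). The fingers move at their own pace and stop on an object; the grip force is fixed at half the most. Time passes only in rows, so rows that do not move let the fingers close. It gives the time, the measured TCP pose, the force, the opening and the grip force at its end, in the units of the state.
- monitor.get_state(): the state, without advancing time (a new reading comes with each control period).
- snapshot(name): name is "scene" or "top" or "wrist"; returns a dict with "frame" (420x560x3 uint8, blue, green, red), "range_z" (420x560 float32, m along the optical axis (not along the pixel's ray), 0 where there is no reading), "vertical_fov" (degrees; the focal length in pixels is half the picture's height over the tangent of half this angle, whatever the lens; pixels are square), "cx", "cy" (the principal point, pixels), "rvec" (rotation vector, rad) and "tvec" (3), from world to camera coordinates, as OpenCV has them; the wrist camera has in their place "mount" (4x4, takes a point from camera to tool coordinates, whose origin is the TCP and whose axes are the flange's). Camera axes: x right, y down, z forward; pixel columns grow to the right and rows downward; lengths in m; the calibration is good to about 2 mm. A picture is of the moment at which its call begins: read the wrist's pose just before it.
- sign_off(): hands the job in; it is judged then, once.
The state is a dict: "clock": time; "qpos": joint angles; "qd": joint speeds; "tau": joint torques, N m; "ee_pos": TCP position; "eef_rot": TCP orientation; "force": force on the tool from outside, world axes, zero at the start; "wrist_torque": the same for the moment, N m; "grip_width": finger opening in m; "grasp_force": force on a finger pad.
Only numpy, scipy, OpenCV 4.12 (cv2) and the standard library are available. Lean on these libraries where they do the work, as an engineer would, in place of code of your own. Each camera call takes 0.05 s, during which the arm holds its last target. There are 200 camera calls.

## Working session

There is one attempt and no reset: what is moved stays moved. The work goes in short steps, Python scripts to look and compute and a shell command to move; the robot and the scene stay as the last step left them, time stands still between calls to the robot, and variables do not carry over. Pictures are saved under pics/ and viewed, at most 10 in all, crops included, and the job is handed in when it is done.

```bash
mkdir -p pics; cat > h.py <<'E'
import numpy as np, cv2
from workcell import monitor, snapshot, sign_off, arm
def cam(s):
    f=s["frame"].shape[0]/2/np.tan(np.radians(s["vertical_fov"])/2)
    return f
def px2w(s,u,v,z=None):
    f=cam(s);R=cv2.Rodrigues(np.array(s["rvec"],float))[0];t=np.array(s["tvec"],float).ravel()
    d=np.array([(u-s["cx"])/f,(v-s["cy"])/f,1.])
    if z is None: return R.T@(d*s["range_z"][int(v),int(u)]-t)
    c=-R.T@t; r=R.T@d; return c+r*(z-c[2])/r[2]
def w2px(s,p):
    R=cv2.Rodrigues(np.array(s["rvec"],float))[0]; q=R@np.array(p)+np.array(s["tvec"]).ravel(); f=cam(s)
    return s["cx"]+f*q[0]/q[2], s["cy"]+f*q[1]/q[2]
E
python3 - <<'E'
from h import *
import pickle
st=monitor.get_state(); print(st["clock"],st["ee_pos"],st["eef_rot"],st["force"])
for n in("scene","top"):
    s=snapshot(n); cv2.imwrite(f"pics/{n}.png",s["frame"]); pickle.dump(s,open(n+".pkl","wb"))
E
```

```text
0.0 [0.19572416 0.56644536 0.2304385 ] [-5.20306268e-01 -3.09767114e+00  2.82045501e-03] [-0.31181026  0.49085135  0.41682664]
```

View pics/scene.png

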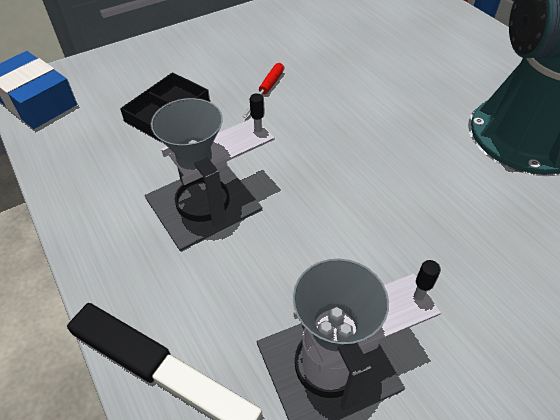

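View pics/top.png

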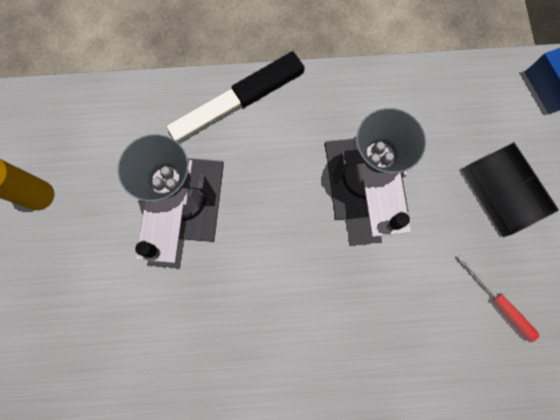

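The scene view shows the cup under the near hopper, with its knob at (428,275). The far hopper, with its knob at (257,105), has an empty ring. In the top view the near hopper should be the left one, with its knob at (147,250). I'll check that with coordinates.

```bash
python3 - <<'E'
from h import *
import pickle
S=pickle.load(open("scene.pkl","rb"));T=pickle.load(open("top.pkl","rb"))
print("scene depth",px2w(S,429,270),px2w(S,257,105),"z=.19",px2w(S,429,268,.192))
def fitmask(s,u,v,r=25):
    # points of dark knob by height
    f=cam(s);R=cv2.Rodrigues(np.array(s["rvec"],float))[0];t=np.array(s["tvec"],float).ravel()
    V,U=np.mgrid[v-r:v+r,u-r:u+r];Z=s["range_z"][v-r:v+r,u-r:u+r].astype(float)
    P=np.stack([(U-s["cx"])/f*Z,(V-s["cy"])/f*Z,Z],-1).reshape(-1,3); P=(P-t)@R
    return P[Z.ravel()>0]
for u,v in((147,250),(399,221)):
    P=fitmask(T,u,v);k=P[(P[:,2]>.186)&(P[:,2]<.2)]
    print("knob top",len(k),k.min(0),k.max(0),(k.min(0)+k.max(0))/2)
    pl=fitmask(T,u,v,110 if 0 else 60);
    pl=pl[(abs(pl[:,2]-.12)<.006)]; print("plate",len(pl)); 
    print(cv2.minAreaRect(pl[:,:2].astype(np.float32)))
P=fitmask(S,429,275);k=P[P[:,2]>.18];print("scene knob",k.min(0),k.max(0))
# funnel rim
for u,v in((153,167),(390,141)):
    P=fitmask(T,u,v,50);k=P[(P[:,2]>.194)&(P[:,2]<.21)][:,:2].astype(np.float32)
    print("rim",cv2.minEnclosingCircle(k))
for n,s in(("S",S),("T",T)):
    print(n, [np.round(w2px(s,p)) for p in ((0,0,0),(.5,.2,0),(.5,-.2,0),(.9,0,0))])
big=cv2.resize(T["frame"][110:290,90:290],None,fx=4,fy=4)[:600];
b2=cv2.resize(S["frame"][240:420,240:460],None,fx=3.3,fy=3.3,interpolation=2)
cv2.imwrite("pics/b2.png",b2)
E
```

```text
scene depth [0.53006159 0.21325462 0.19027881] [ 0.54921814 -0.17984471  0.18461233] z=.19 [0.52915949 0.21168234 0.192     ]
knob top 195 [0.51336858 0.19779646 0.18611632] [0.53665661 0.22094087 0.19583992] [0.52501259 0.20936867 0.19097812]
plate 2257
((0.5723848938941956, 0.18464645743370056), (0.10910242795944214, 0.12718777358531952), 84.84215545654297)
knob top 184 [ 0.53191778 -0.20374954  0.18600427] [ 0.55392315 -0.1811971   0.19494861] [ 0.54292047 -0.19247332  0.19047644]
plate 2274
((0.5972411036491394, -0.17341366410255432), (0.11091500520706177, 0.1353704035282135), 88.01605224609375)
scene knob [0.51496764 0.20070487 0.18003066] [0.53783956 0.22407938 0.19408255]
rim ((0.650684118270874, 0.190262109041214), 0.05613362416625023)
rim ((0.6707544326782227, -0.18859045207500458), 0.0561336874961853)
S [array([527., 133.]), array([409., 320.]), array([277., 165.]), array([120., 344.])]
T [array([299., 555.]), array([179., 271.]), array([380., 258.]), array([268.,  82.])]
```

View pics/b2.png

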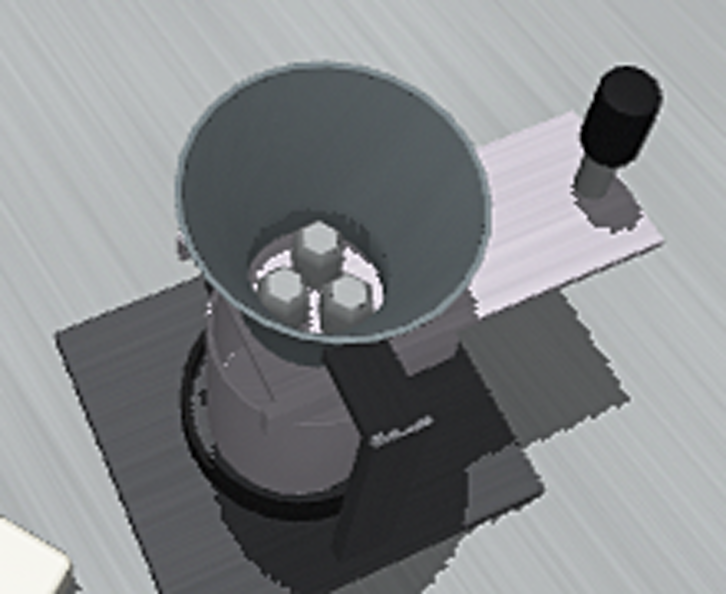

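The near hopper holds the cup; the crop shows it standing in the ring. That puts its knob at about (0.526, 0.211), and the knob-to-axis distance of 126 mm matches the 125 mm given. Next I'll work out the moves in tool axes.

```bash
cat > g.py <<'E'
from h import *
from scipy.spatial.transform import Rotation as Ro
import sys
def go(tgt,ang):
    st=monitor.get_state();R=Ro.from_rotvec(st["eef_rot"]).as_matrix()
    x=np.array([np.cos(ang),np.sin(ang),0]);
    best=None
    for sg in(1,-1):
        Rt=np.c_[sg*x,np.cross([0,0,-1],sg*x),[0,0,-1]]
        r=Ro.from_matrix(R.T@Rt).as_rotvec()
        if best is None or np.linalg.norm(r)<np.linalg.norm(best): best=r
    print("t",st["clock"],"pos",st["ee_pos"],"F",st["force"],"w",st["grip_width"],st["grasp_force"],"q6",st["qpos"][5])
    print("shift cm now-axes",np.round(R.T@(np.array(tgt)-st["ee_pos"])*100,2),"rot",np.round(best,3)); print("slide dir -d in tool",np.round(R.T@-x,3))
    return R,best
if __name__=="__main__":
    R,b=go([float(v) for v in sys.argv[1:4]],np.radians(float(sys.argv[4])))
E
python3 g.py .526 .211 .23 -9.4
```

```text
t 0.1 pos [0.19578298 0.56650369 0.23053112] F [-0.16443316  0.54664795  0.03015193] w 0.08549159529471952 0.0 q6 -0.11507962418565454
shift cm now-axes [-42.82 -22.81   0.08] rot [-0.002 -0.    -0.169]
slide dir -d in tool [ 0.986 -0.168  0.   ]
```

```bash
python3 -m creep '[[-3,-1.6,0,0,0,0],[-4.5,-2.4,0,0,0,0],[-4.5,-2.4,0,0,0,0],[-4.5,-2.4,0,0,0,0],[-4.5,-2.4,0,0,0,0]]' 1; python3 -m creep '[[-4.5,-2.4,0,0,0,0],[-4.5,-2.4,0,0,0,0],[-4.5,-2.4,0,0,0,0],[-4.5,-2.4,0,0,0,0],[0,0,0,0,0,-0.169]]'; python3 -m creep '[[0,0,0,0,0,0]]'; python3 g.py .526 .211 .23 -9.4
```

```text
clock: 0.72
ee_pos: [0.3586, 0.3912, 0.231]
eef_rot: [-0.52, -3.098, 0.001]
force: [-0.1, 0.9, -0.7]
grip_width: 0.0854
grasp_force: 0.0
clock: 1.35
ee_pos: [0.4991, 0.2403, 0.231]
eef_rot: [0.258, 3.13, -0.002]
force: [-0.8, -0.1, 1.1]
grip_width: 0.0853
grasp_force: 0.0
clock: 1.48
ee_pos: [0.4966, 0.2424, 0.2308]
eef_rot: [-0.261, -3.13, 0.001]
force: [0.2, -0.3, 0.4]
grip_width: 0.0854
grasp_force: 0.0
t 1.475 pos [0.49662258 0.242395   0.23079292] F [ 0.17788491 -0.31688706  0.37896511] w 0.08541266887935092 0.0 q6 -1.075322660802644
shift cm now-axes [-3.42 -2.61  0.08] rot [-0.001 -0.001 -0.002]
slide dir -d in tool [ 1.    -0.002  0.001]
```

```bash
python3 -m creep '[[-1.7,-1.3,0,0,0,0],[-1.7,-1.3,0,0,0,0],[0,0,0,0,0,0]]'; python3 - <<'E'
from h import *
from scipy.spatial.transform import Rotation as Ro
st=monitor.get_state(); s=snapshot("wrist"); f=cam(s); M=np.array(s["mount"])
Z=s["range_z"].astype(float);V,U=np.mgrid[:420,:560]
P=np.stack([(U-s["cx"])/f*Z,(V-s["cy"])/f*Z,Z],-1).reshape(-1,3)
P=P@M[:3,:3].T+M[:3,3]; W=P@Ro.from_rotvec(st["eef_rot"]).as_matrix().T+st["ee_pos"]
dark=(s["frame"].reshape(-1,3).max(1)<60)&(Z.ravel()>0)
k=W[dark&(W[:,2]>.184)&(W[:,2]<.2)&(np.hypot(W[:,0]-.526,W[:,1]-.211)<.03)]
print(st["ee_pos"],len(k)); 
if len(k): print(k.min(0),k.max(0))
cv2.imwrite("pics/w1.png",s["frame"])
E
```

```text
clock: 1.85
ee_pos: [0.5275, 0.2106, 0.2313]
eef_rot: [0.261, 3.13, -0.0]
force: [-0.3, -0.1, -0.1]
grip_width: 0.0852
grasp_force: 0.0
[0.52751812 0.21062708 0.23129794] 1065
[0.51386143 0.2002291  0.18403813] [0.53579785 0.22161541 0.1936204 ]
```

View pics/w1.png

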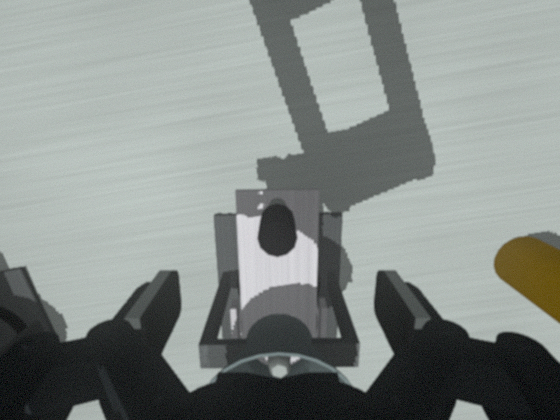

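The wrist view shows the knob at (277,230), centred between the open fingers, with the plate aligned to the tool. I'll lower and grip it.

```bash
python3 -m creep '[[0.2,0,2,0,0,0],[0,0,2,0,0,0],[0,0,2,0,0,0],[0,0,1.8,0,0,0],[0,0,0,0,0,0]]' && python3 -m creep '[[0,0,0,0,0,0],[0,0,0,0,0,0],[0,0,0,0,0,0],[0,0,0,0,0,0]]' 0; python3 g.py .525 .211 .152 -9.4
```

```text
clock: 2.52
ee_pos: [0.5225, 0.2121, 0.152]
eef_rot: [-0.257, -3.128, 0.002]
force: [0.3, -0.2, 0.5]
grip_width: 0.0855
grasp_force: 0.0
clock: 3.02
ee_pos: [0.5241, 0.211, 0.1541]
eef_rot: [0.256, 3.131, -0.004]
force: [-0.7, -6.1, 6.7]
grip_width: 0.0228
grasp_force: 58.5
t 3.025 pos [0.52408776 0.21095478 0.1541371 ] F [-0.69507713 -6.09226096  6.68168829] w 0.022806108308422786 58.50538372993469 q6 -1.1443590595581614
shift cm now-axes [-0.09  0.02  0.21] rot [-0.002  0.001  0.001]
slide dir -d in tool [ 1.     0.001 -0.001]
```

```bash
python3 -m creep '[[0.6,0,0,0,0,0],[1.3,0,0,0,0,0],[1.3,0,0,0,0,0],[1.3,0,0,0,0,0],[1.3,0,0,0,0,0]]'; python3 -m creep '[[0.4,0,0,0,0,0],[0,0,0,0,0,0],[0,0,0,0,0,0]]'; python3 - <<'E'
from h import *
s=snapshot("scene"); cv2.imwrite("pics/s2.png",cv2.resize(s["frame"][200:420,220:500],None,fx=2.6,fy=2.6))
E
```

```text
clock: 3.65
ee_pos: [0.4675, 0.2198, 0.1541]
eef_rot: [0.256, 3.129, -0.005]
force: [0.9, -9.1, 6.1]
grip_width: 0.0229
grasp_force: 59.1
clock: 4.03
ee_pos: [0.4624, 0.2205, 0.1541]
eef_rot: [-0.256, -3.131, 0.005]
force: [-2.2, -7.6, 8.6]
grip_width: 0.0227
grasp_force: 59.4
```

View pics/s2.png

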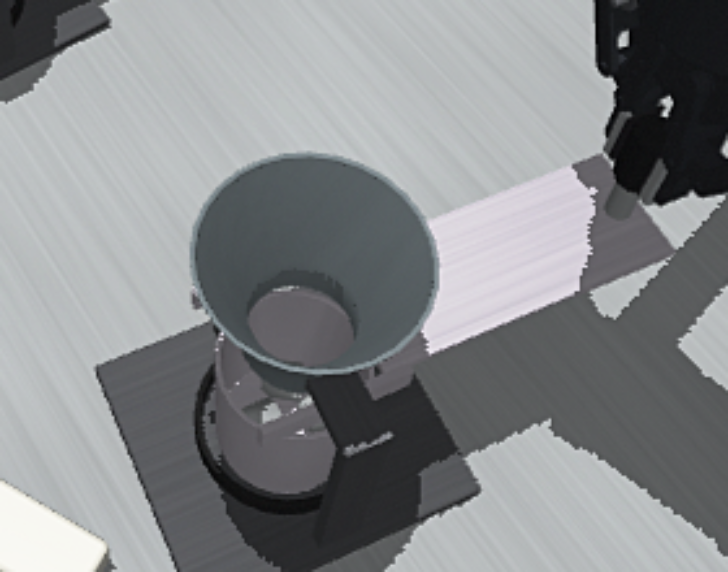

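The throat, around (300,325) in the crop, is empty and the cup stands in its ring. I'll pull the last few millimetres to the stop, then push home.

```bash
python3 -m creep '[[0.3,0,0,0,0,0],[0.2,0,0,0,0,0],[0,0,0,0,0,0],[0,0,0,0,0,0]]'; python3 -m creep '[[-0.6,0,0,0,0,0],[-1.3,0,0,0,0,0],[-1.3,0,0,0,0,0],[-1.3,0,0,0,0,0],[-1.3,0,0,0,0,0]]';python3 -m creep '[[-0.5,0,0,0,0,0],[-0.3,0,0,0,0,0],[0,0,0,0,0,0],[0,0,0,0,0,0]]'
```

```text
clock: 4.58
ee_pos: [0.4617, 0.2207, 0.1542]
eef_rot: [0.255, 3.124, -0.005]
force: [9.3, -12.1, -2.4]
grip_width: 0.0227
grasp_force: 58.9
clock: 5.2
ee_pos: [0.5149, 0.2124, 0.1542]
eef_rot: [-0.256, -3.13, 0.003]
force: [-3.4, -3.9, 8.7]
grip_width: 0.0228
grasp_force: 59.9
clock: 5.7
ee_pos: [0.5234, 0.211, 0.1542]
eef_rot: [0.257, 3.13, -0.003]
force: [-1.0, -4.6, 5.5]
grip_width: 0.0228
grasp_force: 59.6
```

Fully open was at x=0.4617, so home is at about x=0.526. I'll push about 3–4 mm more.

```bash
python3 -m creep '[[-0.2,0,0,0,0,0],[-0.2,0,0,0,0,0],[0,0,0,0,0,0],[0,0,0,0,0,0]]'
```

```text
clock: 6.2
ee_pos: [0.5259, 0.2106, 0.1541]
eef_rot: [-0.256, -3.13, 0.003]
force: [-4.4, -4.1, 8.1]
grip_width: 0.0225
grasp_force: 59.9
```

At the stop. I'll release, rise and look.

```bash
python3 -m creep '[[0,0,0,0,0,0],[0,0,0,0,0,0],[0,0,0,0,0,0],[0,0,0,0,0,0],[0,0,0,0,0,0]]' 1; python3 -m creep '[[0,0,-2,0,0,0],[0,0,-3,0,0,0],[0,0,-4,0,0,0],[0,0,-4,0,0,0],[0,0,0,0,0,0]]';python3 -m creep '[[5,0,0,0,0,0],[5,0,0,0,0,0],[0,0,0,0,0,0]]'; python3 - <<'E'
from h import *
s=snapshot("scene"); t=snapshot("top"); R=lambda a:cv2.resize(a,(400,400))
cv2.imwrite("pics/s3.png",np.hstack([R(s["frame"][230:420,260:450]),R(t["frame"][110:290,80:260])]))
E
```

```text
clock: 6.82
ee_pos: [0.527, 0.2117, 0.1532]
eef_rot: [-0.257, -3.131, 0.0]
force: [0.5, 0.2, 0.1]
grip_width: 0.0855
grasp_force: 0.0
clock: 7.45
ee_pos: [0.5292, 0.2124, 0.287]
eef_rot: [0.256, 3.124, 0.004]
force: [0.3, 0.4, -0.9]
grip_width: 0.0854
grasp_force: 0.0
clock: 7.82
ee_pos: [0.424, 0.2278, 0.2821]
eef_rot: [-0.254, -3.127, 0.002]
force: [-0.9, -0.1, -0.6]
grip_width: 0.0853
grasp_force: 0.0
```

View pics/s3.png

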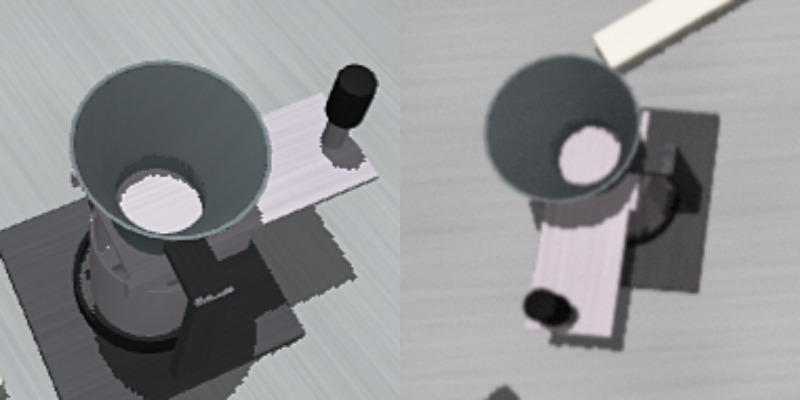

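The throat is fully covered by the plate, no nuts are left in it, the cup is upright in its ring, and the robot is clear.

```bash
python3 -c "
from workcell import sign_off; print(sign_off())"
```

```text
the job is handed in; nothing more can be done
None
```

I pulled the cup hopper's shutter fully open and its three nuts dropped out of the throat. I then pushed the shutter home, let go and handed the job in at about 8 s. The cup looked upright in its ring and I never touched the other hopper, but I couldn't see inside the cup to confirm the nuts, and no verdict came back.

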